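# Shim the rocking tube roller mixer

## Robot

A 6-joint arm with a two-finger parallel gripper is mounted at the origin on the work surface. World frame = base frame: x ahead of the robot, y to its left, z up, the work surface at z = 0. Lengths are in m, angles in degrees, forces in N, time in s.
With the tool pointing down it reaches from about 0.375 to 0.975 m from the base axis. Payload 3.8 kg.
Tool frame: the origin (TCP) lies on the centre line of the jaws, within the pads' length; the fingertips stand 14 mm ahead of it and the grasp point (between the pads) lies 5 mm behind it (tcp_to_tips is the distance from the TCP to the fingertips, in m); z points along the fingers, y is the direction in which the jaws open and shut (so a half turn about z gives the same grasp; the last joint's range is limited). The gripper opens to 88 mm and grips with 3 to 60 N. Pads are 18 mm wide; open, the fingers measure 123 mm over their backs; the gripper's body (75 mm by 187 mm) begins 45 mm behind the grasp point.
Start: joints at [64.693, 15.12, 91.902, -0, 72.978, -2.114], TCP at [0.266, 0.62, 0.227] pointing down, gripper open.
Joint ranges: [-150.88, 150.88], [-54.13, 125.18], [17.81, 147.31], [-75.09, 255.09], [0, 152.58], [-146.25, 146.25]. Speed limits (degrees/s): [147.25, 147.25, 180, 180, 180, 180].

## Interface

Orientations are given as [roll, pitch, yaw] about the fixed x, y, z axes, in that order (R = Rz(yaw) Ry(pitch) Rx(roll)).
In Python, from rig import * gives the robot as it stands. The module is installed in compiled form; this text tells all that it offers.
- The arm moves only by the tool play_rows, never from a script. Its argument "moves" is a list of rows, each a list of 7 numbers: the finger opening in cm, from 0 to 8.81, then the shift along the tool's x, y, z in cm, then the turn, a rotation vector about the tool's x, y, z in degrees. In form: [[claw, dx, dy, dz, ax, ay, az], ...]. A call has 1 to 5 rows; each row shifts and turns the pose as measured when the row begins, along the tool's axes as they then stand; what a row does not reach is not made up. A row lasts 1/10 s, in which the tool goes at most 50 mm and 8.59 degrees, less where a joint would pass 70% of its speed; a pose out of reach is approached as far as the arm can. A call is refused whole if a number of a shift passes 5 or a number of a turn 8.59, either way. A call with a gripper value outside its range is refused whole. The fingers move at their own pace and stop on an object; the grip force is fixed at half the most. Time passes only in rows, so rows that do not move let the fingers close. It gives the time, the measured TCP pose, the force and the opening at its end, in the units of the state.
- observe(): the state, without advancing time (a new reading comes with each control period).
- capture(name): name is "scene" or "top" or "wrist"; returns a dict with "color" (384x512x3 uint8, red, green, blue), "K" (3x3 intrinsics, pixels), "pose" (4x4, takes a point from camera to world coordinates). Camera axes: x right, y down, z forward; pixel columns grow to the right and rows downward; lengths in m; the calibration is good to about 2 mm. A picture is of the moment at which its call begins. There is no depth.
- finish_job(): hands the job in, once; it reports no verdict.
The state is a dict: "time_s": time; "joints": joint angles; "qvel": joint speeds; "effort": joint torques, N m; "eef_pos": TCP position; "eef_rot": TCP orientation; "force": force on the tool from outside, world axes, zero at the start; "moment": the same for the moment, N m; "grip_width": finger opening in m.
Only numpy, scipy, OpenCV 4.12 (cv2) and the standard library are available. Lean on these libraries where they do the work, as an engineer would, in place of code of your own. Each camera call takes 0.05 s, during which the arm holds its last target.

## Task

The tube roller mixer on the bench rocks, because one of its four feet is too short. Push the wedge shim along the bench with the fingertips, thin end first, under the short foot until the mixer sits level and firm with no rocking left, but no further, and leave the wedge there. Only push the wedge, never pinch it or pick it up; do not touch the mixer itself or shift it along the bench, and leave the other things where they stand.

Things in the scene. Friction and masses are not known exactly. Their poses are not given: they have to be found in the camera images.
- mixer: White tube roller mixer, about 2.6 kg: housing 170 mm (its x) by 220 mm (its y), 119 mm high, on four round domed rubber feet (32 mm wide) under lugs 34 mm wide that reach out to 152 mm on its +y and -y sides, 38 to 54 mm above the bench. Origin: centre, in the plane under the three long feet; z up. At the start it leans 3 degrees on to the short foot, rocking about the line through feet a and c.
- foot_short (a point): Lowest point of the short foot, at (75, 135, 7) mm in the mixer's frame, the far left corner seen from the robot. It touches the bench at the start and stands at z = 7 mm when the mixer is level. From then on the load on the wedge rises from about 3 N to about 11 N, so the push gets markedly stiffer; pushed further still, other feet lift.
- foot_a (a point): Lowest point of long foot a, at (75, -135, 0) mm in the mixer's frame.
- foot_b (a point): Lowest point of long foot b, diagonally opposite the short one, at (-75, -135, 0) mm in the mixer's frame; about 7 mm above the bench at the start, on the bench when level.
- foot_c (a point): Lowest point of long foot c, at (-75, 135, 0) mm in the mixer's frame.
- wedge: Grey hard plastic wedge shim, loose, 50 g, flat on the bench: 120 mm long (its x), 40 mm wide (its y), 1.5 mm thick at the thin end (+x) rising evenly to 15 mm at the thick end (-x), whose face is upright. It starts left of the short foot, pointing at it. Origin: centre of the underside; z up. The mixer is level and firm with the middle of the short foot 47 to 62 mm from the thin end. Friction 0.35; it stays where left.
- wedge_back (a point): Middle of the upright face at the wedge's thick end, 7.5 mm above its underside: the place to push. Axes as the wedge.
- wedge_tip (a point): Middle of the wedge's thin edge, at its underside.
- tube_rack: Bystander: white foam rack with purple-capped tubes, 100 by 160 mm, 91 mm high. Origin: centre of the underside.
- tip_box: Bystander: green pipette tip box with clear lid, 120 by 85 mm, 80 mm high. Origin: centre of the underside.
- reagent: Bystander: amber reagent bottle, 54 mm wide, 110 mm high. Origin: centre of the underside.
Not all that is in view belongs to the job. Of the things shaped like the wedge, the grey one is meant.

How it is judged (in metres and radians):
At the end, for the whole second after the job is handed in: All three long feet are within 1.8 mm of the bench, the wedge lies flat under the short foot and carries at least 4.5 N (more than when the mixer still leans and can rock), the mixer has moved less than 20 mm, and both are at rest (height (world z) of each of foot_a, foot_b, foot_c below 0.0018 m and contact force between wedge and mixer above 4.5 N and horizontal distance between foot_short and wedge below 0.06 m and angle between wedge's own z axis and vertical below 0.06 rad and distance of mixer from where it was at the start of the episode below 0.02 m and linear speed of each of mixer, wedge below 0.01 m/s); the robot touches nothing.
It fails at once if the wedge is lifted off the bench or tipped up (height (world z) of wedge above 0.012 m or angle between wedge's own z axis and vertical above 0.3 rad).
It fails at once if the wedge is pinched or rammed (over 30 N from the fingers) (contact force between the fingers and wedge above 30 N).
It fails at once if the robot pushes the mixer itself (over 3 N) (contact force between any of the fingers, the arm and mixer above 3 N).
It fails at once if the mixer is shoved more than 30 mm along the bench (distance of mixer from where it was at the start of the episode above 0.03 m).
It fails at once if a bystander is moved more than 20 mm (distance of any of tube_rack, tip_box, reagent from where it was at the start of the episode above 0.02 m).
It also fails if it takes over 51 s, if anything falls off the work surface, if the arm or the gripper's body presses on something with over 40 N, if the wrist force passes 120 N, or if a joint passes its speed limit or range.

## Working session

There is one attempt and no reset: what is moved stays moved. The work goes in short steps, Python scripts to look and compute and a tool call to move; the robot and the scene stay as the last step left them, time stands still between calls to the robot, and variables do not carry over. Pictures are saved under pics/ and viewed, and the job is handed in when it is done.

Besides the shell and the picture viewer there is one more tool, called after "Call:" as a command line: name --pt "numbers of a row" for each row, then --argument value for the rest. play_rows: Moves the arm, as the interface text tells. Its arguments: {"type":"object","properties":{"moves":{"type":"array"}},"required":["moves"]}

```bash
mkdir -p pics; python3 - <<'E'
from rig import *
import cv2,numpy as np
for n in ["scene","top","wrist"]:
    c=capture(n); cv2.imwrite(f"pics/{n}0.png",c["color"][:,:,::-1]); np.savez(f"{n}0.npz",**c); print(n,np.round(c["K"],1).tolist(),np.round(c["pose"],3).tolist())
print(observe())
E
```

```text
scene [[371.5, 0.0, 261.6], [0.0, 371.5, 193.5], [0.0, 0.0, 1.0]] [[-0.231, 0.606, -0.761, 1.311], [0.973, 0.148, -0.178, 0.168], [0.005, -0.781, -0.624, 0.681], [0.0, 0.0, 0.0, 1.0]]
top [[356.0, 0.0, 259.7], [0.0, 356.0, 185.5], [0.0, 0.0, 1.0]] [[0.019, -0.996, 0.09, 0.406], [-1.0, -0.019, -0.003, -0.029], [0.005, -0.09, -0.996, 1.289], [0.0, 0.0, 0.0, 1.0]]
wrist [[333.7, 0.0, 254.1], [0.0, 333.7, 189.8], [0.0, 0.0, 1.0]] [[0.394, 0.883, 0.256, 0.2], [0.919, -0.378, -0.112, 0.648], [-0.002, 0.279, -0.96, 0.384], [0.0, 0.0, 0.0, 1.0]]
{'time_s': 0.15, 'joints': array([ 6.46925919e+01,  1.51601135e+01,  9.19635747e+01, -3.12710382e-04,
        7.29774306e+01, -2.11354220e+00]), 'qvel': array([ 0.09977191, -0.1464985 , -0.2901639 , -0.01250665,  0.02764794,
       -0.01002284]), 'effort': array([ 5.67226634e-04, -5.02847815e+01, -3.57468116e+01,  7.30208145e-02,
        2.50166142e-02, -9.87062481e-05]), 'eef_pos': array([0.26559446, 0.61992621, 0.22626103]), 'eef_rot': array([-1.79898939e+02, -3.43060284e-03,  1.56806223e+02]), 'force': array([ 0.63063906, -0.86641803, -0.27396625]), 'moment': array([ 0.02884237, -0.02011537, -0.02331919]), 'grip_width': 0.08807301346574499}
```

View pics/scene0.png

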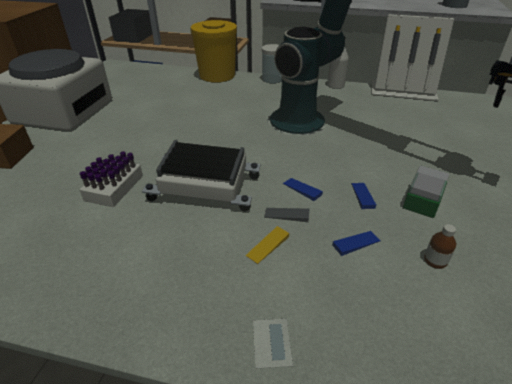

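View pics/top0.png

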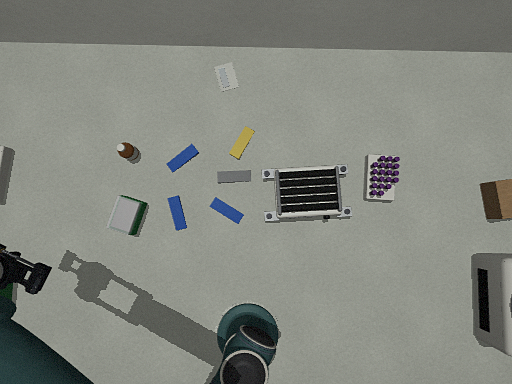

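View pics/wrist0.png

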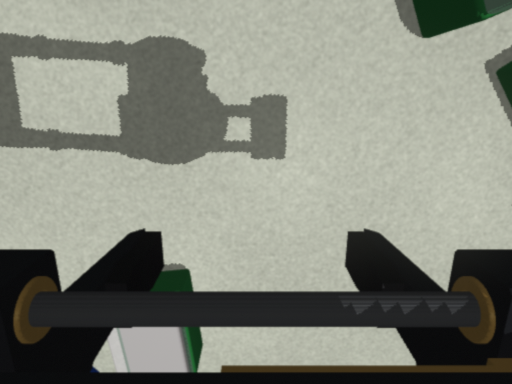

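The grey wedge is at about (234,177) in the top view, and (287,213) in the scene view. The short-foot lug is at about (268,174) in the top view. The blue and yellow wedges are decoys lying around it.

```bash
cat > h.py <<'E'
import numpy as np,cv2
def ray(c,u,v,z):
    K,P=c["K"],c["pose"]
    d=P[:3,:3]@np.linalg.inv(K)@np.array([u,v,1.0]); o=P[:3,3]
    return o+d*(z-o[2])/d[2]
def proj(c,p):
    P=np.linalg.inv(c["pose"]); q=P[:3,:3]@np.asarray(p)+P[:3,3]; q=c["K"]@q; return q[:2]/q[2]
E
python3 - <<'E'
from h import *
t=np.load("top0.npz"); s=np.load("scene0.npz")
cv2.imwrite("pics/topz.png",cv2.resize(t["color"][150:235,205:365,::-1],None,fx=5,fy=5,interpolation=cv2.INTER_CUBIC))
cv2.imwrite("pics/scenez.png",cv2.resize(s["color"][130:270,135:325,::-1],None,fx=4,fy=4,interpolation=cv2.INTER_CUBIC))
for n,c,(x0,y0,x1,y1) in (("top",t,(212,164,258,190)),("scene",s,(258,200,318,228))):
    im=cv2.cvtColor(c["color"],cv2.COLOR_RGB2GRAY)
    sub=im[y0:y1,x0:x1]
    print(n,np.percentile(sub,[2,10,50,90]))
    th,_=cv2.threshold(sub,0,255,cv2.THRESH_OTSU|cv2.THRESH_BINARY_INV)
    m=(sub<th+5).astype(np.uint8)
    cs,_=cv2.findContours(m,cv2.RETR_EXTERNAL,cv2.CHAIN_APPROX_NONE)
    k=max(cs,key=cv2.contourArea); r=cv2.minAreaRect(k); print(th,np.round(cv2.boxPoints(r)+[x0,y0],1).tolist(),r, cv2.approxPolyDP(k,2,True).reshape(-1,2)+[x0,y0])
E
```

```text
top [ 80. 107. 148. 154.]
128.0 [[216.5, 171.0], [250.0, 169.6], [250.5, 181.7], [217.0, 183.1]] ((21.515090942382812, 12.347169876098633), (12.118985176086426, 33.4901008605957), 87.51044464111328) [[250 170]
 [217 171]
 [217 182]
 [250 181]]
scene [ 44.  59. 104. 108.]
82.0 [[263.7, 218.2], [265.0, 204.1], [309.2, 208.1], [307.9, 222.2]] ((28.4426212310791, 13.131147384643555), (44.362510681152344, 14.123575210571289), 5.19442892074585) [[264 215]
 [307 222]
 [309 209]
 [266 208]]
```

```bash
sleep 1
```

```text
(no output)
```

View pics/topz.png

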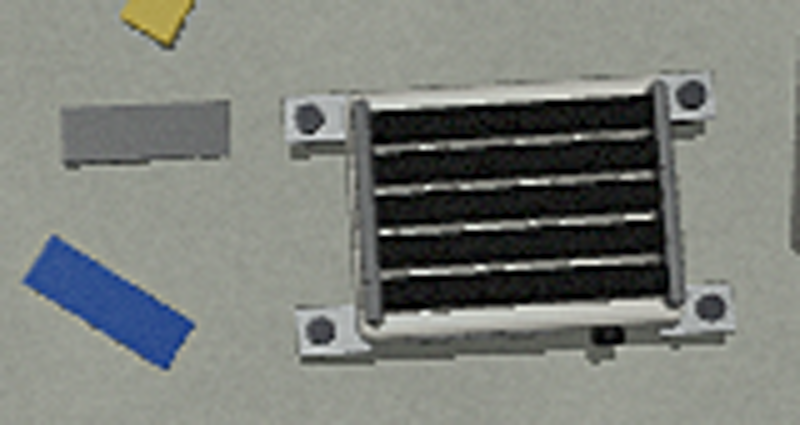

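View pics/scenez.png

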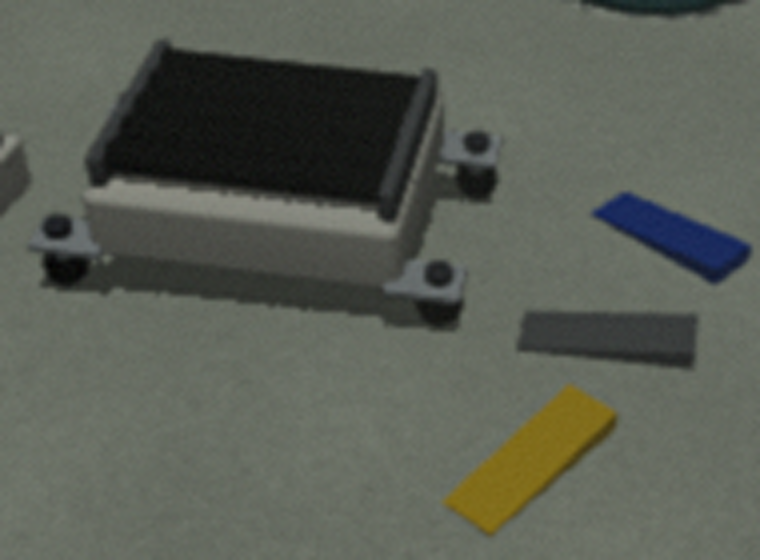

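The zoomed views show the wedge's thin end on the right in the top view, facing the short foot. Its top-face corners and the four bolt heads are clear enough to triangulate across the two views.

```bash
cat >> h.py <<'E'
def tri(c1,p1,c2,p2):
    A=[];b=[]
    for c,p in((c1,p1),(c2,p2)):
        K,P=c["K"],c["pose"]; d=P[:3,:3]@np.linalg.inv(K)@np.array([*p,1.0]); d/=np.linalg.norm(d)
        M=np.eye(3)-np.outer(d,d); A.append(M);b.append(M@P[:3,3])
    x=np.linalg.lstsq(np.vstack(A),np.hstack(b),rcond=None)[0]
    return x
E
python3 - <<'E'
from h import *
t=np.load("top0.npz"); s=np.load("scene0.npz")
T=lambda U,V:((U+.5)/5-.5+205,(V+.5)/5-.5+150)
S=lambda U,V:((U+.5)/4-.5+135,(V+.5)/4-.5+130)
np.set_printoptions(precision=4,suppress=True)
for n,a,b in (("short",(309,118),(438,272)),("c",(320,330),(476,142)),("a",(692,95),(57,225))):
    x=tri(t,T(*a),s,S(*b)); print(n,x,proj(t,x)-T(*a),proj(s,x)-S(*b))
print("bolts top at z .057",ray(t,*T(309,118),.054),ray(t,*T(320,330),.057),ray(t,*T(692,95),.057),ray(t,*T(710,307),.064))
for n,a,b,z in (("back far",(62,108),(692,367-20),.015),("back near",(64,159),(696,314),.015),("tip far",(229,100),(518,350),.0015),("tip near",(229,156),(528,312),.0015)):
    print(n,ray(t,*T(*a),z),ray(s,*S(*b),z),tri(t,T(*a),s,S(*b)))
E
```

```text
short [ 0.5625 -0.0552  0.0434] [ 0.0914 -0.0217] [0.1221 0.0042]
c [ 0.4139 -0.0659  0.0496] [ 0.271  -0.0598] [0.3197 0.0089]
a [ 0.5834 -0.3241  0.05  ] [ 0.1688 -0.0689] [0.2323 0.0266]
bolts top at z .057 [ 0.5611 -0.0547  0.054 ] [ 0.4137 -0.0648  0.057 ] [ 0.5821 -0.3219  0.057 ] [ 0.4345 -0.3323  0.064 ]
back far [0.5698 0.1226 0.015 ] [0.5654 0.1202 0.015 ] [0.5694 0.1213 0.0188]
back near [0.5329 0.1201 0.015 ] [0.5312 0.1183 0.015 ] [0.5329 0.1191 0.0165]
tip far [0.5798 0.0027 0.0015] [0.5812 0.0048 0.0015] [0.5798 0.0036 0.    ]
tip near [0.5388 0.0019 0.0015] [0.5412 0.0027 0.0015] [ 0.5389  0.0021 -0.0005]
```

```bash
cat >> h.py <<'E'
from scipy.spatial.transform import Rotation as R
def need(st,p,yaw):
    r=R.from_euler("xyz",st["eef_rot"],degrees=True); g=R.from_euler("xyz",[180,0,yaw],degrees=True)
    print("t",round(st["time_s"],2),"pos",np.round(st["eef_pos"],4),"rot",np.round(st["eef_rot"],2),"F",np.round(st["force"],2),"w",round(st["grip_width"],4))
    print("shift cm",np.round(r.inv().apply(np.array(p)-st["eef_pos"])*100,2),"turn",np.round((r.inv()*g).as_rotvec(degrees=True),2))
E
python3 - <<'E'
from h import *
from rig import observe
need(observe(),[.548,.150,.15],94.9)
st=observe(); p=np.array(st["eef_pos"]);yaw=156.8; g=np.array([.548,.150,.15])
for i in range(12):
    d=(g-p); s=d/max(1,np.linalg.norm(d)/.045); r=R.from_euler("xyz",[180,0,yaw],degrees=True)
    print(np.round(r.inv().apply(s)*100,1)); p=p+s; yaw=max(94.9,yaw-8)
E
```

```text
t 0.15 pos [0.2656 0.6199 0.2263] rot [-179.9    -0.    156.81] F [ 0.63 -0.87 -0.27] w 0.0881
shift cm [-44.47 -32.06   7.68] turn [-9.000e-02  5.000e-02  6.191e+01]
[-3.6 -2.6  0.6]
[-3.9 -2.1  0.6]
[-4.2 -1.5  0.6]
[-4.4 -0.9  0.6]
[-4.4 -0.3  0.6]
[-4.4  0.3  0.6]
[-4.4  0.9  0.6]
[-4.2  1.5  0.6]
[-4.   2.   0.6]
[-4.   2.   0.6]
[-4.   2.   0.6]
[-4.   2.   0.6]
```

Call:
play_rows --pt "0 -3.6 -2.6 0.3 0 0 8" --pt "0 -3.9 -2.1 0.3 0 0 8" --pt "0 -4.2 -1.5 0.3 0 0 8" --pt "0 -4.4 -0.9 0.3 0 0 8" --pt "0 -4.4 -0.3 0.3 0 0 8"

```text
time_s: 0.65
eef_pos: [0.378, 0.427, 0.2084]
eef_rot: [-179.8, 0.0, 115.9]
force: [0.2, -0.1, -0.7]
grip_width: 0.05
```

```bash
python3 -c "
from h import *
from rig import observe
need(observe(),[.548,.150,.15],94.9)"
```

```text
t 0.65 pos [0.378  0.427  0.2084] rot [-1.7984e+02  1.0000e-02  1.1586e+02] F [ 0.21 -0.09 -0.72] w 0.05
shift cm [-32.34   3.24   5.84] turn [-0.16  0.04 20.96]
```

Call:
play_rows --pt "0 -4.5 0.3 0.5 0 0 7" --pt "0 -4.4 0.9 0.5 0 0 7" --pt "0 -4.3 1.4 0.5 0 0 6" --pt "0 -4.2 1.5 0.5 0 0 1" --pt "0 -4.2 1.5 0.5 0 0 0"

```text
time_s: 1.15
eef_pos: [0.4839, 0.2195, 0.1821]
eef_rot: [-179.9, 0.1, 93.8]
force: [0.9, -0.5, -0.5]
grip_width: 0.0101
```

```bash
python3 -c "
from h import *
from rig import observe
need(observe(),[.548,.150,.12],94.9)"
```

```text
t 1.15 pos [0.4839 0.2195 0.1821] rot [-1.799e+02  6.000e-02  9.383e+01] F [ 0.91 -0.51 -0.54] w 0.0101
shift cm [-7.35  5.94  6.2 ] turn [-0.1   0.06 -1.07]
```

Call:
play_rows --pt "0 -3.5 3 3 0 0 -1" --pt "0 -3.3 3 3 0 0 0" --pt "0 0 0 0 0 0 0" --pt "0 0 0 0 0 0 0"

```text
time_s: 1.55
eef_pos: [0.5452, 0.1546, 0.1259]
eef_rot: [-179.9, 0.1, 94.4]
force: [0.1, -0.1, -0.4]
grip_width: 0.0004
```

```bash
python3 - <<'E'
from h import *
from rig import *
need(observe(),[.548,.150,.05],94.9)
for n in ["top","wrist","scene"]:
    c=capture(n); np.savez(f"{n}1.npz",**c); cv2.imwrite(f"pics/{n}1.png",c["color"][:,:,::-1])
    if n=="wrist": print(np.round(c["pose"],3).tolist())
E
```

```text
t 1.55 pos [0.5452 0.1546 0.1259] rot [-1.7993e+02  9.0000e-02  9.4420e+01] F [ 0.08 -0.06 -0.41] w 0.0004
shift cm [-0.47  0.26  7.59] turn [-0.07  0.09 -0.48]
[[0.997, 0.075, 0.021, 0.54], [0.078, -0.957, -0.28, 0.226], [-0.001, 0.281, -0.96, 0.283], [0.0, 0.0, 0.0, 1.0]]
```

View pics/wrist1.png

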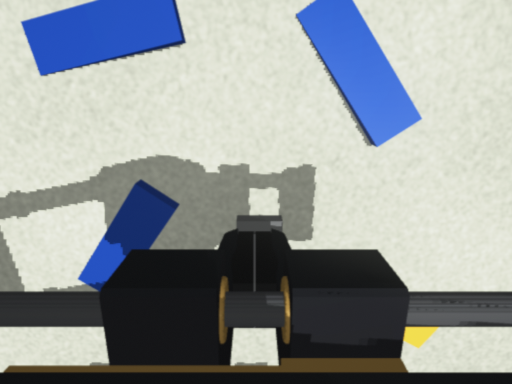

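View pics/scene1.png

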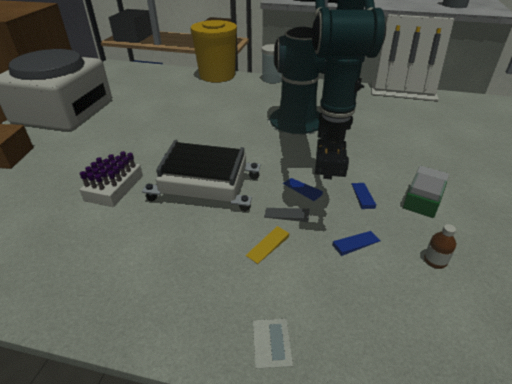

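The wrist view shows the closed fingers, with the wedge hidden under the gripper. The scene view shows the gripper above and just behind the wedge's thick end, so I'll descend behind it.

Call:
play_rows --pt "0 0 0.3 3.5 0 0 -0.5" --pt "0 0 0 3.5 0 0 0" --pt "0 0 0 1.5 0 0 0" --pt "0 0 0 0 0 0 0"

```text
time_s: 2.1
eef_pos: [0.5505, 0.1629, 0.0465]
eef_rot: [179.3, -0.1, 95.5]
force: [0.2, -0.7, -0.8]
grip_width: 0.0001
```

```bash
python3 -c "
from h import *
from rig import observe
need(observe(),[.548,.150,.018],94.9)"
```

```text
t 2.1 pos [0.5505 0.1629 0.0465] rot [ 1.7928e+02 -8.0000e-02  9.5550e+01] F [ 0.21 -0.67 -0.79] w 0.0001
shift cm [-1.26 -0.41  2.84] turn [ 0.72 -0.08  0.65]
```

Call:
play_rows --pt "0 0 -0.2 1.5 0.7 0 0.6" --pt "0 0 -0.1 0.8 0 0 0" --pt "0 0 0 0.3 0 0 0" --pt "0 0 0 0 0 0 0"

```text
time_s: 2.5
eef_pos: [0.5492, 0.1658, 0.0226]
eef_rot: [179.7, -0.2, 95.1]
force: [0.3, 0.6, 0.3]
grip_width: 0.0003
```

```bash
python3 - <<'E'
from h import *
from rig import *
need(observe(),[.549,.140,.017],94.9)
for n in ["scene","wrist"]:
    c=capture(n); np.savez(f"{n}2.npz",**c); cv2.imwrite(f"pics/{n}2.png",c["color"][:,:,::-1])
    if n=="scene": cv2.imwrite("pics/scenez2.png",cv2.resize(c["color"][130:270,195:385,::-1],None,fx=4,fy=4,interpolation=cv2.INTER_CUBIC))
need(observe(),[.549,.140,.017],94.9)
E
```

```text
t 2.5 pos [0.5492 0.1658 0.0226] rot [ 1.7969e+02 -1.5000e-01  9.5110e+01] F [0.25 0.64 0.26] w 0.0003
shift cm [-2.57 -0.25  0.55] turn [ 0.31 -0.15  0.21]
t 2.6 pos [0.5496 0.1657 0.0231] rot [ 1.7964e+02 -1.6000e-01  9.5100e+01] F [-1.05  0.24 -1.01] w 0.0008
shift cm [-2.56 -0.3   0.6 ] turn [ 0.36 -0.16  0.2 ]
```

View pics/scenez2.png

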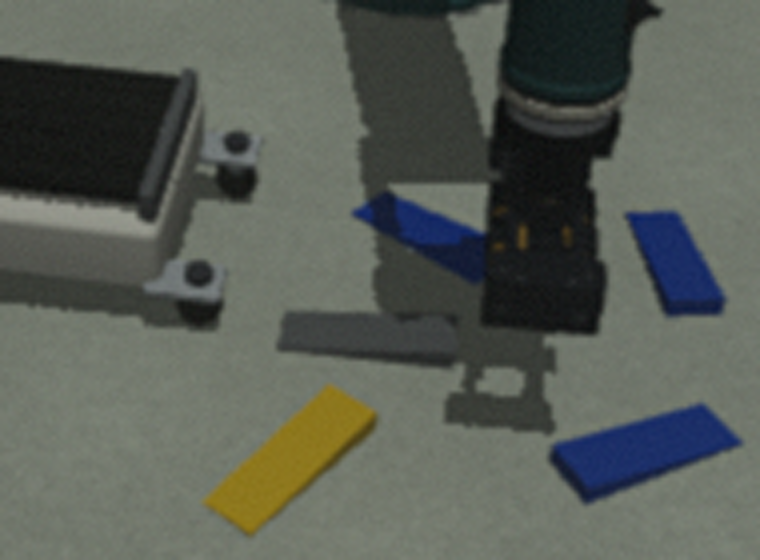

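The fingers are behind the wedge's thick face with a gap of about 2–3 cm. I'll lower a little and close that gap.

Call:
play_rows --pt "0 -0.6 0 0.4 0.3 0 0" --pt "0 -0.8 0 0.3 0 0 0" --pt "0 -0.7 0 0 0 0 0" --pt "0 -0.4 0 0 0 0 0" --pt "0 0 0 0 0 0 0"

```text
time_s: 3.1
eef_pos: [0.5535, 0.1381, 0.0169]
eef_rot: [179.8, -0.2, 95.0]
force: [0.1, -0.5, 0.3]
grip_width: 0.0001
```

```bash
python3 -c "
from h import *
from rig import observe
need(observe(),[.549,.130,.017],94.9)"
```

```text
t 3.1 pos [0.5535 0.1381 0.0169] rot [ 1.7982e+02 -1.6000e-01  9.5040e+01] F [ 0.08 -0.52  0.26] w 0.0001
shift cm [-0.76 -0.52 -0.02] turn [ 0.18 -0.16  0.14]
```

Call:
play_rows --pt "0 -0.3 -0.3 0 0 0 0" --pt "0 -0.6 0 0 0 0 0" --pt "0 -0.6 0 0 0 0 0" --pt "0 -0.6 0 0 0 0 0" --pt "0 0 0 0 0 0 0"

```text
time_s: 3.6
eef_pos: [0.5522, 0.1148, 0.017]
eef_rot: [179.8, -0.2, 95.0]
force: [0.3, 0.3, -0.5]
grip_width: 0.0003
```

```bash
cat > look.py <<'E'
import sys
from h import *
from rig import *
k=sys.argv[1]
need(observe(),[.553,.10,.017],94.9)
c=capture("scene"); np.savez(f"scene{k}.npz",**c)
cv2.imwrite(f"pics/scenez{k}.png",cv2.resize(c["color"][130:270,155:345,::-1],None,fx=4,fy=4,interpolation=cv2.INTER_CUBIC))
c=capture("top"); np.savez(f"top{k}.npz",**c)
cv2.imwrite(f"pics/topz{k}.png",cv2.resize(c["color"][150:235,205:365,::-1],None,fx=5,fy=5,interpolation=cv2.INTER_CUBIC))
E
python3 look.py 3
```

```text
t 3.6 pos [0.5522 0.1148 0.017 ] rot [ 1.798e+02 -1.700e-01  9.503e+01] F [ 0.3   0.3  -0.55] w 0.0003
shift cm [-1.48 -0.05 -0.  ] turn [ 0.19 -0.17  0.13]
```

View pics/scenez3.png

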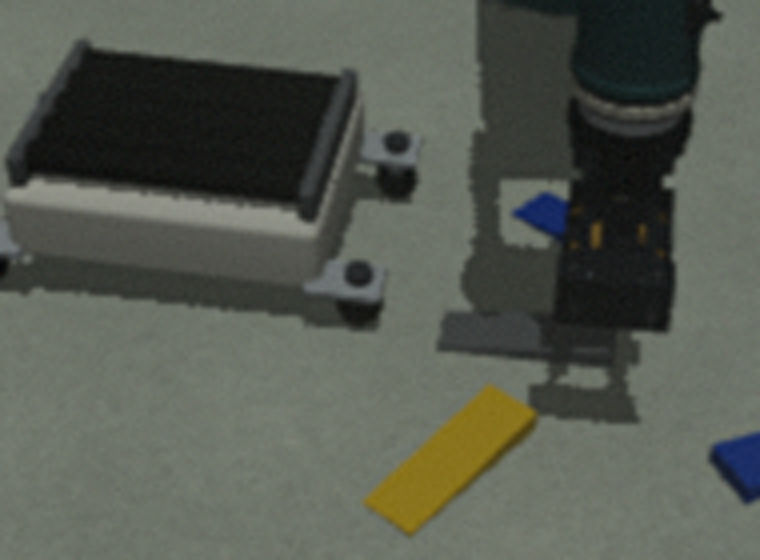

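View pics/topz3.png

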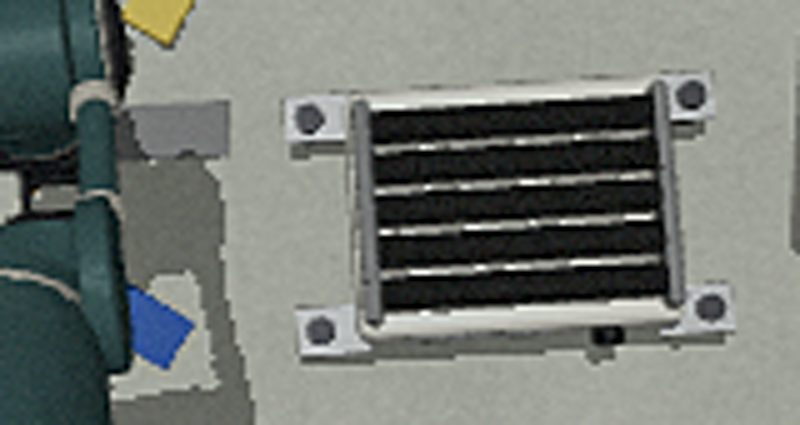

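```bash
python3 - <<'E'
from h import *
s=np.load("scene3.npz");t=np.load("top3.npz")
for z in (.003,.017,.067,.1):
    u=proj(s,[.5522,.1148,z]); v=proj(t,[.5522,.1148,z]); print(z,u,(u-[155,130]+.5)*4, (v-[205,150]+.5)*5)
E
python3 - <<'E'
from rig import *
import cv2
c=capture("wrist"); cv2.imwrite("pics/wrist3.png",c["color"][:,:,::-1])
E
```

```text
0.003 [305.94080865 216.1687188 ] [605.7632346  346.67487522] [ 74.40761817 134.90191079]
0.017 [306.35326294 212.3092261 ] [607.41305176 331.2369044 ] [ 72.30021199 132.65806171]
0.067 [307.88697363 197.95770804] [613.54789451 273.83083215] [ 64.38351695 124.22880446]
0.1 [308.95445438 187.968882  ] [617.81781751 233.87552801] [ 58.79750313 118.28112715]
```

View pics/wrist3.png

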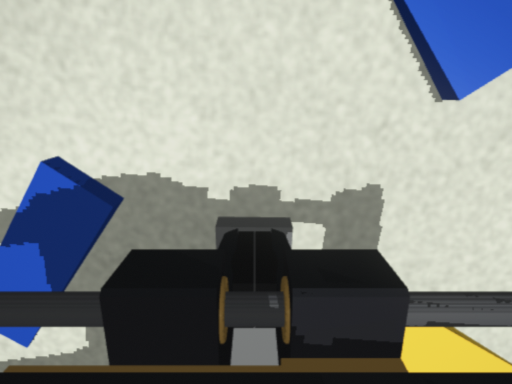

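```bash
python3 - <<'E'
import numpy as np,cv2
s=np.load("scene3.npz")
im=cv2.convertScaleAbs(s["color"][175:235,255:345,::-1],alpha=2.2,beta=10)
cv2.imwrite("pics/sz3.png",cv2.resize(im,None,fx=8,fy=8,interpolation=cv2.INTER_CUBIC))
E
```

```text
(no output)
```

View pics/sz3.png

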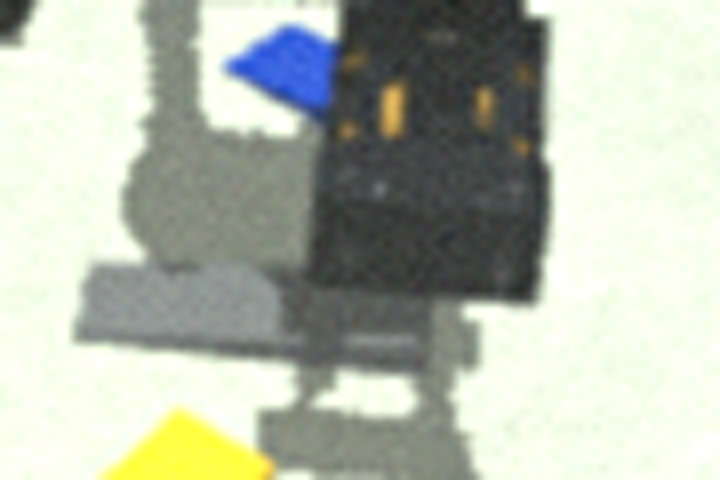

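```bash
python3 - <<'E'
from h import *
from rig import *
w1=np.load("wrist1.npz"); w=capture("wrist"); np.savez("wrist3.npz",**w)
print(np.round(w["pose"],3).tolist())
for c,pts in ((w1,[(237,216),(282,216),(237,230)]),(w,[(217,218),(292,218),(217,236),(292,236)])):
    for p in pts: print(p,[np.round(ray(c,*p,z),4).tolist() for z in (0,.015)])
o=observe(); print(o["eef_pos"])
for z in (.003,.017): 
  for dy in (-.009,0,.009): print(z,dy,proj(w,o["eef_pos"]*[1,1,0]+[0,dy,z]))
im=cv2.convertScaleAbs(w["color"][190:384,150:360,::-1],alpha=2.5,beta=10)
cv2.imwrite("pics/wz3.png",cv2.resize(im,None,fx=3.5,fy=3,interpolation=cv2.INTER_CUBIC))
E
```

```text
[[0.996, 0.083, 0.028, 0.546], [0.088, -0.958, -0.274, 0.186], [0.004, 0.276, -0.961, 0.175], [0.0, 0.0, 0.0, 1.0]]
(237, 216) [[0.5322, 0.118, 0.0], [0.5326, 0.1237, 0.015]]
(282, 216) [[0.5728, 0.1212, 0.0], [0.5711, 0.1267, 0.015]]
(237, 230) [[0.5331, 0.1043, 0.0], [0.5334, 0.1108, 0.015]]
(217, 218) [[0.5315, 0.1183, 0.0], [0.5327, 0.1241, 0.015]]
(292, 218) [[0.5732, 0.1219, 0.0], [0.5709, 0.1274, 0.015]]
(217, 236) [[0.5321, 0.1074, 0.0], [0.5333, 0.1142, 0.015]]
(292, 236) [[0.5745, 0.111, 0.0], [0.5721, 0.1175, 0.015]]
[0.55223098 0.11567667 0.01701898]
0.003 -0.009 [252.19779887 242.20278417]
0.003 0 [253.59749332 227.33583446]
0.003 0.009 [255.03509977 212.06619992]
0.017 -0.009 [252.1637134  253.67633716]
0.017 0 [253.67289278 237.80662344]
0.017 0.009 [255.22620843 221.47279663]
```

View pics/wz3.png

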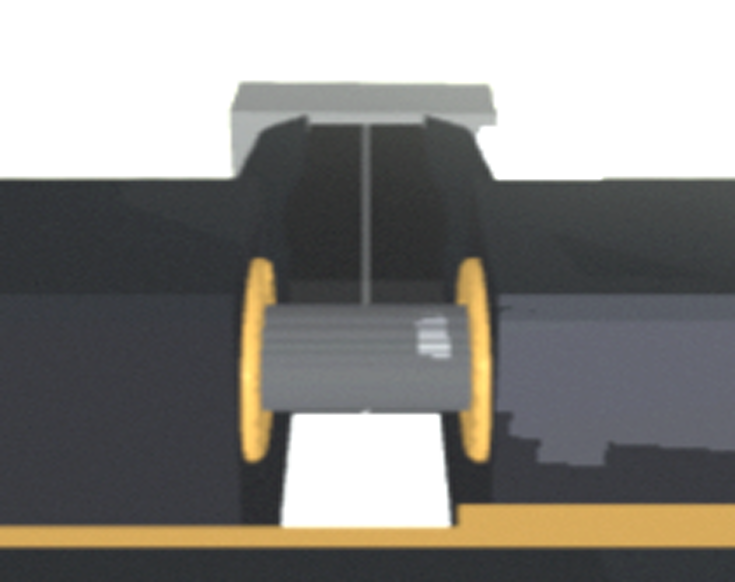

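The wedge hasn't moved. The wrist view shows its thick face (row 218–227) sticking out behind the fingertips (row 230), with no contact force. So the visible tips must be higher than the stated 14 mm ahead of the TCP. I'll back out and feel for the bench.

Call:
play_rows --pt "0 0 0 -1 0 0 0" --pt "0 1.5 0 0 0 0 0" --pt "0 1.5 0 0 0 0 0" --pt "0 0.8 0 0 0 0 0" --pt "0 0 0 0 0 0 0"

```text
time_s: 4.3
eef_pos: [0.5489, 0.1582, 0.0287]
eef_rot: [179.7, -0.2, 95.1]
force: [-1.0, 0.4, -0.3]
grip_width: 0.0006
```

```bash
python3 look.py 4; python3 - <<'E'
from rig import *
from h import *
o=observe(); need(o,[.55,.15,.017],94.9)
w=capture("wrist"); im=cv2.convertScaleAbs(w["color"][190:384,150:360,::-1],alpha=2.5,beta=10)
cv2.imwrite("pics/wz4.png",cv2.resize(im,None,fx=3.5,fy=3,interpolation=cv2.INTER_CUBIC))
c=np.load("scene4.npz")
im=cv2.convertScaleAbs(c["color"][160:250,240:370,::-1],alpha=2.2,beta=10)
cv2.imwrite("pics/sz4.png",cv2.resize(im,None,fx=6,fy=6,interpolation=cv2.INTER_CUBIC))
for z in (.0,.014,.028,.05,.08): print(z,(proj(c,[o["eef_pos"][0],o["eef_pos"][1],z])-[240,160]+.5)*6)
E
```

```text
t 4.3 pos [0.5489 0.1582 0.0287] rot [179.72  -0.23  95.11] F [-1.03  0.37 -0.3 ] w 0.0006
shift cm [-5.84 -0.12  1.15] turn [ 0.28 -0.23  0.21]
t 4.4 pos [0.5489 0.1572 0.0286] rot [179.74  -0.21  95.08] F [0.39 0.47 0.65] w 0.0009
shift cm [-0.73  0.04  1.15] turn [ 0.26 -0.21  0.18]
0.0 [492.47450903 355.15343365]
0.014 [495.77860468 332.05526081]
0.028 [499.14106653 308.54906334]
0.05 [504.54663085 270.76000638]
0.08 [512.167878   217.48162031]
```

View pics/wz4.png

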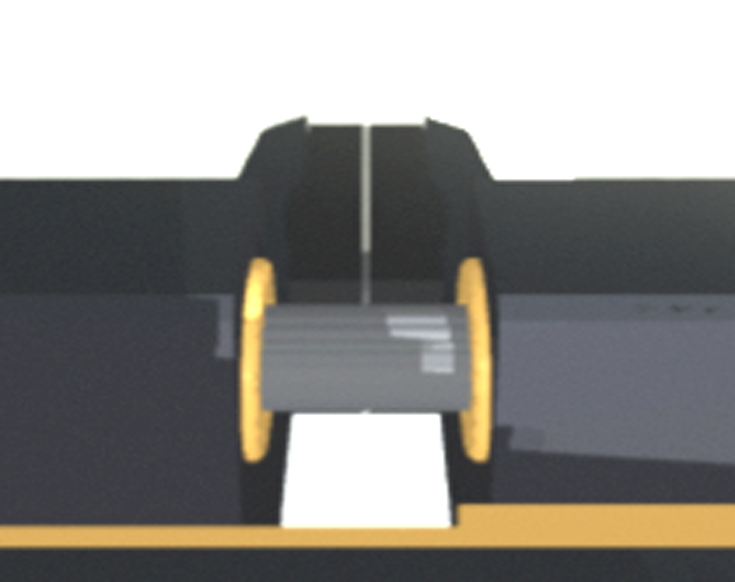

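View pics/sz4.png

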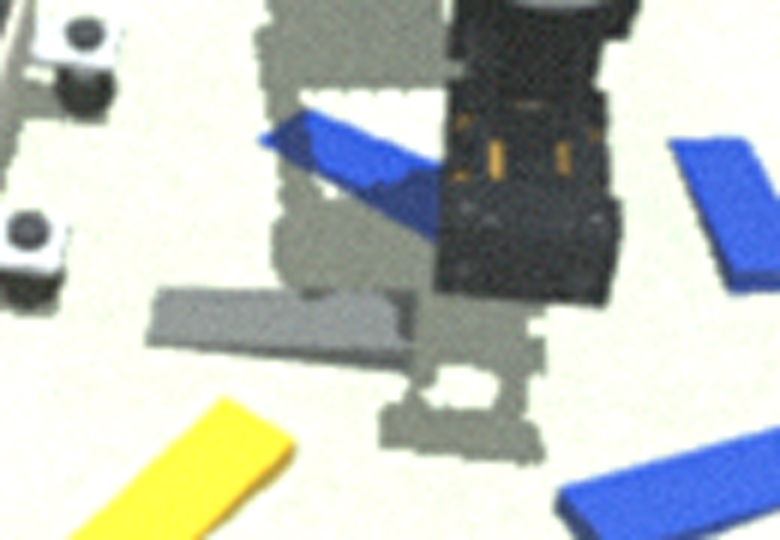

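The wrist view is now clear of the wedge, and the scene view confirms the wedge hasn't moved. Next I'll feel downward in small steps.

Call:
play_rows --pt "0 -0.3 0 0.8 0 0 0" --pt "0 0 0 0.4 0 0 0" --pt "0 0 0 0.2 0 0 0" --pt "0 0 0 0.2 0 0 0" --pt "0 0 0 0 0 0 0"

```text
time_s: 4.95
eef_pos: [0.5484, 0.1519, 0.0099]
eef_rot: [179.9, -0.2, 94.9]
force: [0.4, 1.2, 0.2]
grip_width: 0.0003
```

At TCP z = 9.9 mm there's still no contact, and tips 14 mm ahead would already be below the bench. So the true tips are further back than stated.

Call:
play_rows --pt "0 0 0 0.2 0 0 0" --pt "0 0 0 0.2 0 0 0" --pt "0 0 0 0.2 0 0 0" --pt "0 0 0 0 0 0 0"

```text
time_s: 5.35
eef_pos: [0.5487, 0.1518, 0.0035]
eef_rot: [179.9, -0.2, 94.9]
force: [-0.5, -1.0, 1.1]
grip_width: 0.0005
```

Call:
play_rows --pt "0 0 0 0.2 0 0 0" --pt "0 0 0 0.2 0 0 0" --pt "0 0 0 0 0 0 0"

```text
time_s: 5.65
eef_pos: [0.5488, 0.1519, -0.0007]
eef_rot: [179.8, -0.2, 94.9]
force: [0.4, -0.8, -0.9]
grip_width: 0.0005
```

```bash
python3 - <<'E'
from rig import *
from h import *
o=observe(); need(o,[.55,.15,.017],94.9); print(o["effort"])
w=capture("wrist"); im=cv2.convertScaleAbs(w["color"][190:384,150:360,::-1],alpha=1.3,beta=0)
cv2.imwrite("pics/wz5.png",cv2.resize(im,None,fx=3.5,fy=3,interpolation=cv2.INTER_CUBIC))
E
```

```text
t 5.65 pos [ 0.5488  0.1519 -0.0007] rot [179.84  -0.18  94.93] F [ 0.43 -0.79 -0.86] w 0.0005
shift cm [-0.2   0.1  -1.77] turn [ 0.16 -0.18  0.03]
[-1.17101299e-02 -4.41650927e+01 -2.73582727e+01  6.71072770e-02
 -5.57054090e-02  8.27558561e-04]
```

View pics/wz5.png

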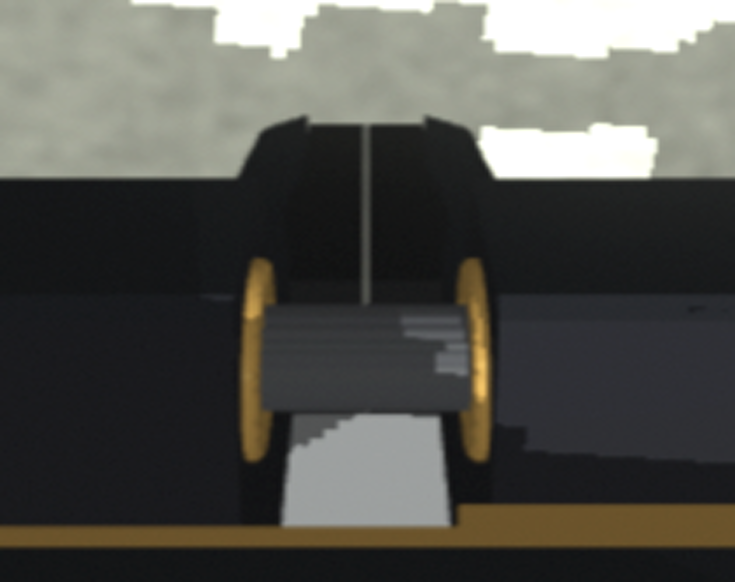

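The wrist view shows only free bench around the fingertips (row about 230). I'll keep feeling down 2 mm at a time.

Call:
play_rows --pt "0 0 0 0.2 0 0 0" --pt "0 0 0 0.15 0 0 0" --pt "0 0 0 0 0 0 0"

```text
time_s: 6.0
eef_pos: [0.5491, 0.152, -0.0042]
eef_rot: [179.8, -0.2, 94.9]
force: [0.9, 0.2, 0.3]
grip_width: 0.0005
```

Call:
play_rows --pt "0 0 0 0.15 0 0 0" --pt "0 0 0 0 0 0 0"

```text
time_s: 6.2
eef_pos: [0.549, 0.1521, -0.0058]
eef_rot: [179.8, -0.2, 94.9]
force: [0.5, 0.7, -0.0]
grip_width: 0.0006
```

Call:
play_rows --pt "0 0 0 0.15 0 0 0" --pt "0 0 0 0 0 0 0"

```text
time_s: 6.4
eef_pos: [0.5491, 0.152, -0.0075]
eef_rot: [179.8, -0.2, 94.9]
force: [0.4, -0.5, -0.5]
grip_width: 0.0005
```

Call:
play_rows --pt "0 0 0 0.15 0 0 0" --pt "0 0 0 0 0 0 0"

```text
time_s: 6.6
eef_pos: [0.5491, 0.1521, -0.0091]
eef_rot: [179.8, -0.2, 94.9]
force: [0.8, -0.0, 0.2]
grip_width: 0.0004
```

Call:
play_rows --pt "0 0 0 0.12 0 0 0" --pt "0 0 0 0 0 0 0"

```text
time_s: 6.8
eef_pos: [0.5491, 0.1521, -0.0104]
eef_rot: [179.8, -0.2, 94.9]
force: [-0.4, 0.5, -0.4]
grip_width: 0.0004
```

Call:
play_rows --pt "0 0 0 0.12 0 0 0" --pt "0 0 0 0 0 0 0"

```text
time_s: 7.0
eef_pos: [0.5496, 0.1522, -0.0107]
eef_rot: [179.8, -0.2, 94.9]
force: [-0.2, 0.3, -0.3]
grip_width: 0.0005
```

Call:
play_rows --pt "0 0 0 0.12 0 0 0" --pt "0 0 0 0 0 0 0"

```text
time_s: 7.2
eef_pos: [0.55, 0.1523, -0.0107]
eef_rot: [179.8, -0.2, 94.9]
force: [0.7, -0.4, -0.4]
grip_width: 0.0004
```

```bash
python3 -c "
from rig import *
o=observe(); print(o)"
```

```text
{'time_s': 7.2, 'joints': array([ 12.88163226,  18.64851531, 115.57615385,   0.21279816,
        45.5058389 ,   7.80005028]), 'qvel': array([-0.10198751, -0.37650499, -0.17613725,  0.02352253,  0.42426674,
       -0.06165795]), 'effort': array([ 3.72208495e-03, -4.46789718e+01, -2.68385625e+01,  6.41667307e-02,
        5.75444195e-02,  4.27013049e-06]), 'eef_pos': array([ 0.55003386,  0.15228759, -0.01066277]), 'eef_rot': array([179.75389282,  -0.18762986,  94.93320512]), 'force': array([ 0.74784639, -0.38689465, -0.4337721 ]), 'moment': array([-0.0697619 ,  0.04318738,  0.00781605]), 'grip_width': 0.00035926912409285465}
```

The bench stops the fingers at TCP z = −10.7 mm. That puts the true tips about 11 mm behind the reported TCP, not 14 mm ahead, and the force reading stayed at noise level. I'll lift about 4 mm and approach the wedge, checking progress by camera.

Call:
play_rows --pt "0 0 0 -0.4 0.2 0 0" --pt "0 -0.6 0 0 0 0 0" --pt "0 -0.6 0 0 0 0 0" --pt "0 -0.6 0 0 0 0 0" --pt "0 0 0 0 0 0 0"

```text
time_s: 7.7
eef_pos: [0.5514, 0.1326, -0.0071]
eef_rot: [180.0, -0.2, 95.0]
force: [-0.3, -0.1, 0.4]
grip_width: 0.0005
```

```bash
python3 look.py 6
```

```text
t 7.7 pos [ 0.5514  0.1326 -0.0071] rot [ 1.7999e+02 -1.7000e-01  9.4950e+01] F [-0.26 -0.13  0.41] w 0.0005
shift cm [-3.26 -0.13 -2.42] turn [ 0.01 -0.17  0.05]
```

View pics/scenez6.png

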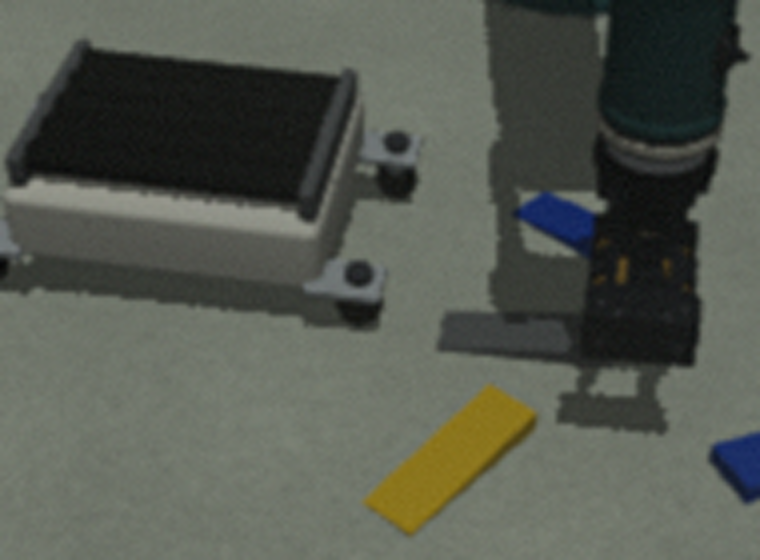

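The wedge is still at rest, with its tip at about column 440 in the zoom. I'll push on gently.

Call:
play_rows --pt "0 -0.5 0 0 0 0 0" --pt "0 -0.5 0 0 0 0 0" --pt "0 -0.5 0 0 0 0 0" --pt "0 0 0 0 0 0 0"

```text
time_s: 8.2
eef_pos: [0.5528, 0.1172, -0.0072]
eef_rot: [180.0, -0.2, 95.0]
force: [0.2, -0.1, -0.3]
grip_width: 0.0009
```

```bash
python3 look.py 7
```

```text
t 8.2 pos [ 0.5528  0.1172 -0.0072] rot [179.99  -0.2   94.98] F [ 0.17 -0.07 -0.29] w 0.0009
shift cm [-1.71 -0.13 -2.42] turn [ 0.01 -0.2   0.08]
```

View pics/scenez7.png

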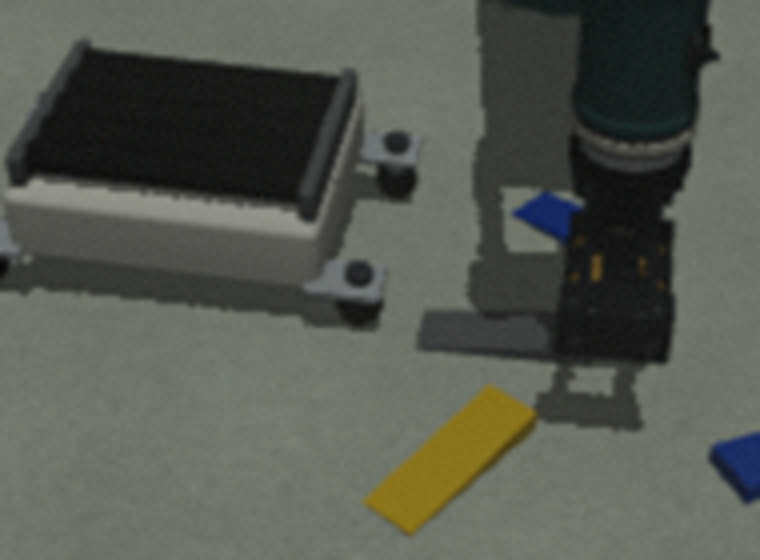

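View pics/topz7.png

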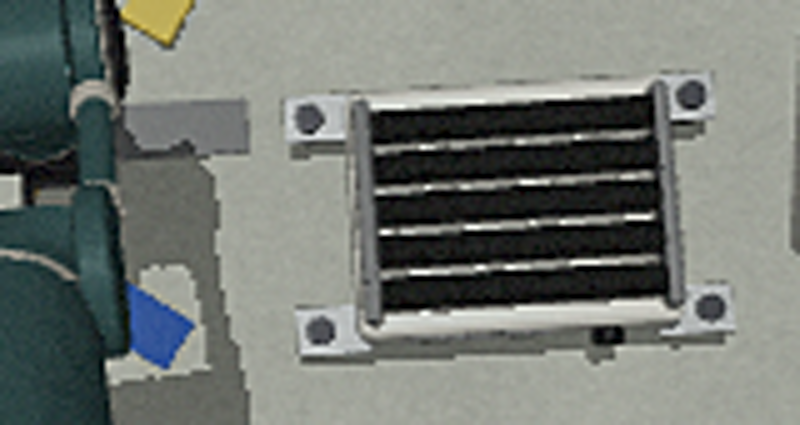

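The wedge moved about 14 mm straight, with its tip now at column 248 in the top zoom, and the mixer hasn't moved. Next I'll take the tip close to the foot.

Call:
play_rows --pt "0 -0.8 0 0 0 0 0" --pt "0 -0.8 0 0 0 0 0" --pt "0 -0.8 0 0 0 0 0" --pt "0 -0.5 0 0 0 0 0" --pt "0 0 0 0 0 0 0"

```text
time_s: 8.8
eef_pos: [0.5556, 0.0863, -0.0072]
eef_rot: [180.0, -0.2, 95.0]
force: [-0.6, 1.2, -0.2]
grip_width: 0.0005
```

```bash
python3 look.py 8
```

```text
t 8.8 pos [ 0.5556  0.0863 -0.0072] rot [179.98  -0.2   95.01] F [-0.64  1.22 -0.23] w 0.0005
shift cm [ 1.39 -0.14 -2.42] turn [ 0.02 -0.2   0.11]
```

View pics/scenez8.png

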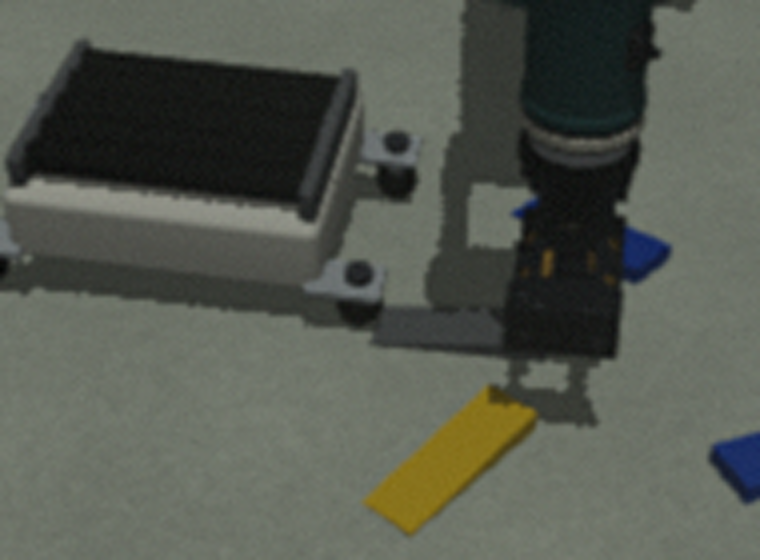

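View pics/topz8.png

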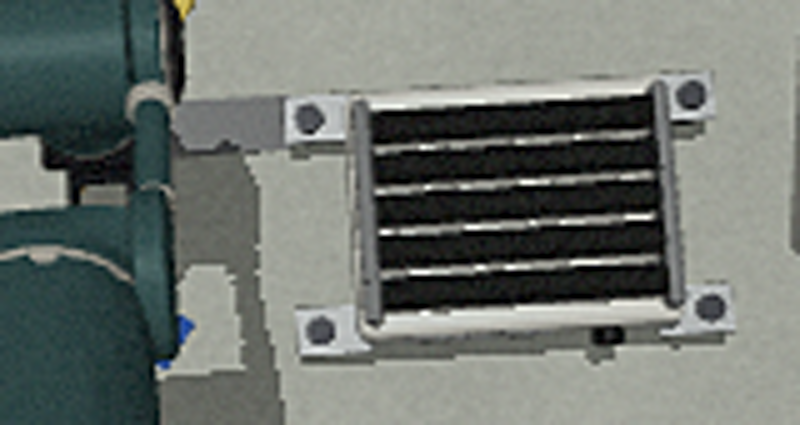

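The tip has reached the outer rim of the short foot, with the lug edge at about (285,120) in the top zoom and the wedge centred under it. From here the steps get smaller.

Call:
play_rows --pt "0 -0.5 0 0 0 0 0" --pt "0 -0.5 0 0 0 0 0" --pt "0 -0.5 0 0 0 0 0" --pt "0 -0.5 0 0 0 0 0" --pt "0 0 0 0 0 0 0"

```text
time_s: 9.4
eef_pos: [0.5573, 0.0684, -0.0071]
eef_rot: [179.9, -0.4, 95.0]
force: [-0.3, -0.1, 0.8]
grip_width: 0.0003
```

```bash
cat > look2.py <<'E'
import sys
from h import *
from rig import *
k=sys.argv[1]
need(observe(),[.553,.10,.017],94.9)
c=capture("scene"); np.savez(f"scene{k}.npz",**c)
a=cv2.resize(c["color"][180:230,165:305,::-1],None,fx=5,fy=5,interpolation=cv2.INTER_CUBIC)
a=cv2.convertScaleAbs(a,alpha=1.8,beta=10)
t=capture("top"); np.savez(f"top{k}.npz",**t)
b=cv2.resize(t["color"][160:225,225:365,::-1],None,fx=5,fy=5,interpolation=cv2.INTER_CUBIC)
cv2.imwrite(f"pics/both{k}.png",np.vstack([a,b]))
# mixer shift & rise by template matching of bolts/rails vs start
for n,cc,pts in (("scene",c,{"short":(244,197.5),"c":(253.5,165),"a":(149,186)}),("top",t,{"short":(266.4,173.2),"c":(268.6,215.6),"a":(343,168.6),"b":(346.6,211)})):
    r=np.load(f"{n}0.npz")["color"]; g0=cv2.cvtColor(r,cv2.COLOR_RGB2GRAY).astype(np.float32); g1=cv2.cvtColor(cc["color"],cv2.COLOR_RGB2GRAY).astype(np.float32)
    for q,(u,v) in pts.items():
        u0,v0=int(u)-4,int(v)-4; T=cv2.resize(g0[v0:v0+9,u0:u0+9],None,fx=8,fy=8,interpolation=cv2.INTER_CUBIC)
        S=cv2.resize(g1[v0-5:v0+14,u0-5:u0+14],None,fx=8,fy=8,interpolation=cv2.INTER_CUBIC)
        m=cv2.matchTemplate(S,T,cv2.TM_CCOEFF_NORMED); _,mx,_,l=cv2.minMaxLoc(m); print(n,q,"shift px",l[0]/8-5,l[1]/8-5,"score",round(mx,3))
E
python3 look2.py 9
```

```text
t 9.4 pos [ 0.5573  0.0684 -0.0071] rot [179.95  -0.42  95.02] F [-0.31 -0.06  0.82] w 0.0003
shift cm [ 3.2  -0.15 -2.39] turn [ 0.05 -0.42  0.12]
scene short shift px -0.25 -0.875 score 0.985
scene c shift px -0.125 -0.25 score 0.986
scene a shift px 0.0 -0.125 score 0.991
top short shift px 0.125 0.0 score 0.95
top c shift px 0.125 0.125 score 0.947
top a shift px 0.125 0.125 score 0.953
top b shift px 0.0 0.375 score 0.945
```

View pics/both9.png

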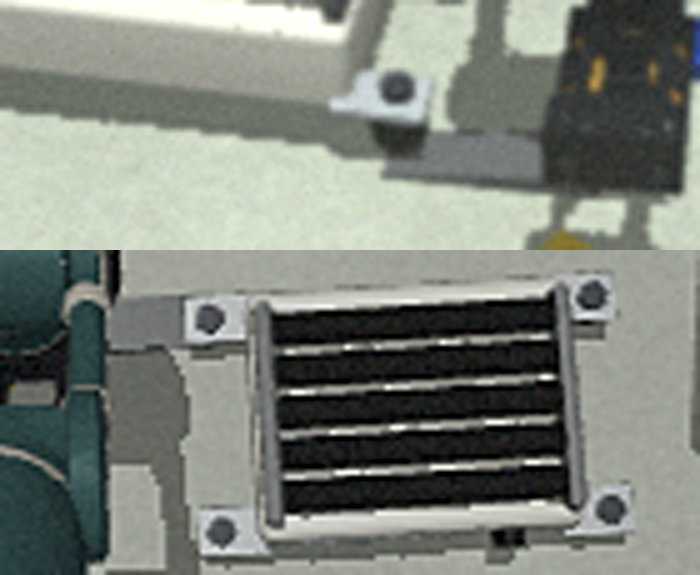

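The short foot is rising: its bolt went up 0.9 px in the scene view. The mixer hasn't shifted, so I'll keep pushing.

Call:
play_rows --pt "0 -0.5 0 0 0 -0.3 0" --pt "0 -0.5 0 0 0 0 0" --pt "0 -0.5 0 0 0 0 0" --pt "0 -0.5 0 0 0 0 0" --pt "0 0 0 0 0 0 0"

```text
time_s: 10.0
eef_pos: [0.5591, 0.0481, -0.0072]
eef_rot: [179.9, -0.2, 95.0]
force: [0.7, 1.4, -0.5]
grip_width: 0.0005
```

```bash
python3 look2.py 10
```

```text
t 10.0 pos [ 0.5591  0.0481 -0.0072] rot [ 1.7995e+02 -1.7000e-01  9.5020e+01] F [ 0.7   1.39 -0.47] w 0.0005
shift cm [ 5.23 -0.15 -2.41] turn [ 0.05 -0.17  0.12]
scene short shift px -0.25 -1.625 score 0.978
scene c shift px -0.125 -0.375 score 0.919
scene a shift px 0.0 -0.375 score 0.988
top short shift px 0.25 0.0 score 0.888
top c shift px 0.375 0.5 score 0.702
top a shift px 0.375 0.25 score 0.915
top b shift px 0.0 0.625 score 0.935
```

View pics/both10.png

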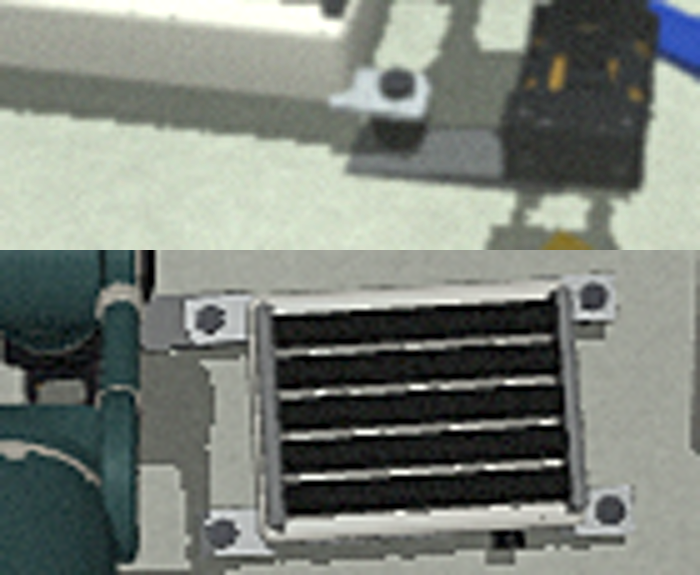

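The tip's front corner is at (348,170) in the zoom and clearly past the foot. The foot keeps rising and the mixer has moved less than about 1.5 mm.

Call:
play_rows --pt "0 -0.5 0 0 0 0 0" --pt "0 -0.5 0 0 0 0 0" --pt "0 -0.5 0 0 0 0 0" --pt "0 -0.4 0 0 0 0 0" --pt "0 0 0 0 0 0 0"

```text
time_s: 10.6
eef_pos: [0.5607, 0.0286, -0.0072]
eef_rot: [180.0, -0.2, 95.0]
force: [0.2, 2.2, 0.5]
grip_width: 0.0002
```

```bash
python3 look2.py 11; python3 - <<'E'
from h import *
from rig import *
c=np.load("scene11.npz")
im=cv2.convertScaleAbs(c["color"][185:225,200:290,::-1],alpha=2,beta=10)
cv2.imwrite("pics/sz11.png",cv2.resize(im,None,fx=8,fy=8,interpolation=cv2.INTER_CUBIC))
E
```

```text
t 10.6 pos [ 0.5607  0.0286 -0.0072] rot [179.96  -0.24  95.  ] F [0.21 2.2  0.53] w 0.0002
shift cm [ 7.19 -0.15 -2.39] turn [ 0.04 -0.24  0.1 ]
scene short shift px -0.25 -2.875 score 0.843
scene c shift px 0.0 -0.25 score 0.911
scene a shift px -0.125 -0.625 score 0.986
top short shift px 0.375 0.375 score 0.791
top c shift px 0.375 0.625 score 0.73
top a shift px 0.5 0.5 score 0.896
top b shift px 0.0 0.875 score 0.951
```

View pics/sz11.png

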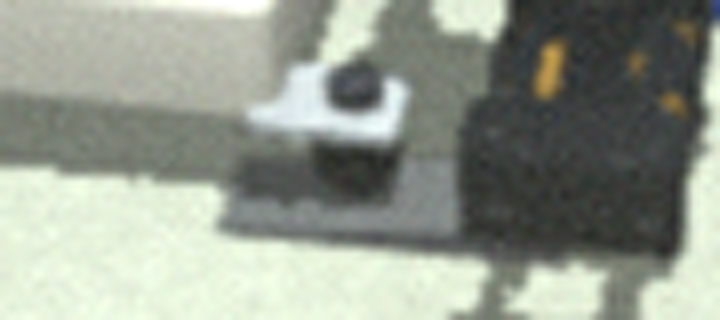

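```bash
python3 - <<'E'
from h import *
c=np.load("scene11.npz");Z=lambda U,V:((U+.5)/8-.5+200,(V+.5)/8-.5+185)
tf=ray(c,*Z(222,228),.0015); tn=ray(c,*Z(240,163),.0015); b0=ray(c,*Z(355,84),.060)
print("tip far/near",tf,tn,"mid",(tf+tn)/2,"bolt",b0)
for x in (-8,0,8): print(ray(c,*Z(352+x,200),.006))
t=np.load("top11.npz"); T=lambda U,V:((U+.5)/5-.5+225,(V+.5)/5-.5+160)
print(ray(t,*T(210,319-250),.06))
E
```

```text
tip far/near [ 0.58901616 -0.09721324  0.0015    ] [ 0.55459709 -0.10142536  0.0015    ] mid [ 0.57180663 -0.0993193   0.0015    ] bolt [ 0.57183767 -0.05310814  0.06      ]
[ 0.56996269 -0.05895121  0.006     ]
[ 0.56930952 -0.05626965  0.006     ]
[ 0.56865632 -0.05358798  0.006     ]
[ 0.55968302 -0.05527575  0.06      ]
```

By ray casting, the foot centre is now about 43 mm from the thin end, and dead reckoning gives 42.5. Level starts at 47 mm, so I'll aim for about 55.

Call:
play_rows --pt "0 -0.4 0 0 0 0 0" --pt "0 -0.3 0 0 0 0 0" --pt "0 0 0 0 0 0 0"

```text
time_s: 11.0
eef_pos: [0.5611, 0.0243, -0.0072]
eef_rot: [180.0, -0.5, 94.9]
force: [1.0, -0.3, -0.1]
grip_width: 0.0003
```

```bash
python3 look2.py 12; python3 -c "
from rig import observe
print(observe()['force'],observe()['moment'])"
```

```text
t 11.0 pos [ 0.5611  0.0243 -0.0072] rot [179.96  -0.48  94.92] F [ 1.01 -0.26 -0.13] w 0.0003
shift cm [ 7.63 -0.16 -2.36] turn [ 0.04 -0.48  0.02]
scene short shift px -0.25 -3.125 score 0.813
scene c shift px -0.75 -0.5 score 0.892
scene a shift px -0.125 -0.625 score 0.986
top short shift px 0.5 0.5 score 0.689
top c shift px 0.625 0.375 score 0.727
top a shift px 0.625 0.5 score 0.906
top b shift px 0.125 0.875 score 0.944
[-0.53625798  2.72140716  0.51391529] [0.40051273 0.04733123 0.02383024]
```

Only 4.3 mm came from a 7 mm command and foot b stopped sinking. The push has stiffened, as expected at level (d ≈ 47 mm). I'll go a few mm further into the loaded range.

Call:
play_rows --pt "0 -0.5 0 0 0 0 0" --pt "0 -0.4 0 0 0 0 0" --pt "0 0 0 0 0 0 0"

```text
time_s: 11.4
eef_pos: [0.5619, 0.0195, -0.0071]
eef_rot: [179.9, -0.9, 94.8]
force: [0.5, 0.6, 0.3]
grip_width: 0.0005
```

```bash
python3 look2.py 13; python3 - <<'E'
from h import *
c=np.load("scene13.npz")
im=cv2.convertScaleAbs(c["color"][185:225,200:290,::-1],alpha=2,beta=10)
cv2.imwrite("pics/sz13.png",cv2.resize(im,None,fx=8,fy=8,interpolation=cv2.INTER_CUBIC))
E
```

```text
t 11.4 pos [ 0.5619  0.0195 -0.0071] rot [179.93  -0.86  94.79] F [0.48 0.55 0.32] w 0.0005
shift cm [ 8.13 -0.21 -2.29] turn [ 0.07 -0.86 -0.11]
scene short shift px -0.625 -3.125 score 0.725
scene c shift px -2.125 -0.375 score 0.767
scene a shift px -0.25 -0.625 score 0.986
top short shift px -5.0 -0.125 score 0.452
top c shift px 0.625 0.125 score 0.742
top a shift px 0.75 0.625 score 0.905
top b shift px 0.125 0.875 score 0.932
```

View pics/sz13.png

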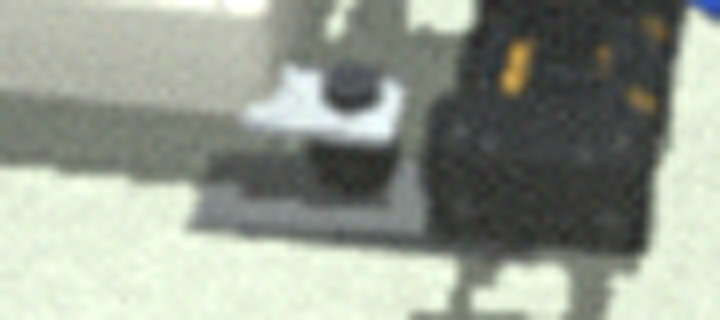

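The front corner of the tip moved to column 192 from 222, so d ≈ 52 mm. Feet a and b haven't changed and the mixer has shifted by about 1–2 mm at most. One more small push to the middle of the window.

Call:
play_rows --pt "0 -0.4 0 0 0 0 0" --pt "0 0 0 0 0 0 0"

```text
time_s: 11.7
eef_pos: [0.5622, 0.017, -0.0071]
eef_rot: [179.9, -1.0, 94.7]
force: [0.3, 0.7, -0.4]
grip_width: 0.0004
```

```bash
python3 look2.py 14; python3 - <<'E'
from h import *
c=np.load("scene14.npz")
im=cv2.convertScaleAbs(c["color"][185:225,200:290,::-1],alpha=2,beta=10)
cv2.imwrite("pics/sz14.png",cv2.resize(im,None,fx=8,fy=8,interpolation=cv2.INTER_CUBIC))
E
```

```text
t 11.7 pos [ 0.5622  0.017  -0.0071] rot [179.92  -1.01  94.72] F [ 0.32  0.69 -0.4 ] w 0.0004
shift cm [ 8.39 -0.23 -2.27] turn [ 0.08 -1.01 -0.18]
scene short shift px -0.875 -3.0 score 0.707
scene c shift px -3.125 -0.375 score 0.71
scene a shift px -0.5 -0.625 score 0.985
top short shift px -4.25 -0.125 score 0.458
top c shift px 0.75 0.0 score 0.723
top a shift px 0.875 0.625 score 0.913
top b shift px 0.125 0.875 score 0.934
```

View pics/sz14.png

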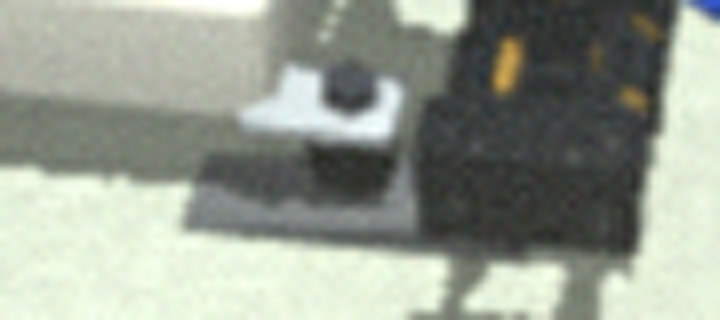

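The tip is at column 185 and the foot at about 350, so d ≈ 54 mm. Now I'll back off straight along the push line and look again.

Call:
play_rows --pt "0 1.0 0 0 0 0 0" --pt "0 1.5 0 0 0 0 0" --pt "0 2 0 0 0 0 0" --pt "0 3 0 0 0 0 0" --pt "0 3 0 -1 0 0 0"

```text
time_s: 12.3
eef_pos: [0.552, 0.122, 0.0032]
eef_rot: [-179.9, -0.8, 94.4]
force: [0.4, -0.3, 0.4]
grip_width: 0.0006
```

Call:
play_rows --pt "0 2 0 -4 0 0 0" --pt "0 2 0 -4 0 0 0" --pt "0 2 0 -4 0 0 0" --pt "0 2 0 -3 0 0 0" --pt "0 0 0 0 0 0 0"

```text
time_s: 12.8
eef_pos: [0.5423, 0.2103, 0.1593]
eef_rot: [-179.8, -0.8, 94.7]
force: [0.7, 0.8, 0.5]
grip_width: 0.0005
```

```bash
python3 look2.py 15; python3 - <<'E'
from h import *
c=np.load("scene15.npz")
im=cv2.convertScaleAbs(c["color"][185:225,200:290,::-1],alpha=2,beta=10)
cv2.imwrite("pics/sz15.png",cv2.resize(im,None,fx=8,fy=8,interpolation=cv2.INTER_CUBIC))
E
```

```text
t 12.8 pos [0.5423 0.2103 0.1593] rot [-179.75   -0.81   94.74] F [0.72 0.76 0.47] w 0.0005
shift cm [-11.28   0.21  14.07] turn [-0.24 -0.81 -0.15]
scene short shift px -1.0 -2.25 score 0.965
scene c shift px -0.5 -0.375 score 0.976
scene a shift px -0.5 -0.625 score 0.986
top short shift px 0.75 -0.25 score 0.909
top c shift px 0.75 0.0 score 0.95
top a shift px 0.875 0.625 score 0.914
top b shift px 0.125 0.875 score 0.934
```

View pics/sz15.png

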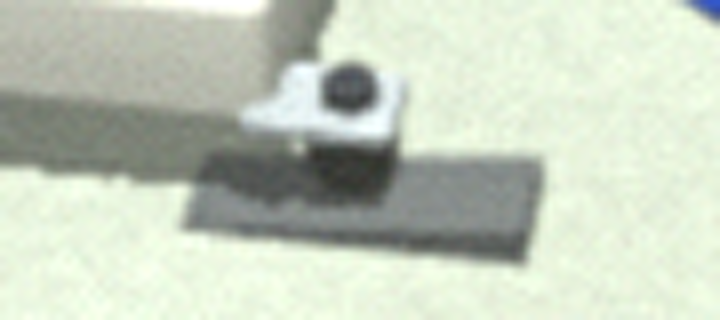

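View pics/both15.png

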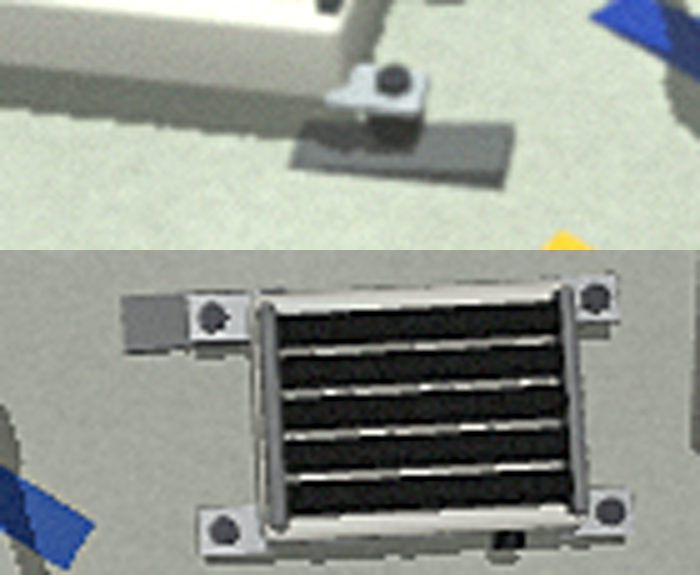

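```bash
python3 - <<'E'
from h import *
np.set_printoptions(precision=4,suppress=True)
c=np.load("scene15.npz");Z=lambda U,V:((U+.5)/8-.5+200,(V+.5)/8-.5+185)
t=np.load("top15.npz"); T=lambda U,V:((U+.5)/5-.5+225,(V+.5)/5-.5+160)
tf=ray(c,*Z(183,230),.0); tn=ray(c,*Z(205,157),.0015); bf=ray(c,*Z(526,238),.015); bn=ray(c,*Z(543,159),.015)
print("scene tip",tf,tn,"back",bf,bn)
tip=(tf+tn)/2; back=(bf+bn)/2; print("len",np.linalg.norm((tip-back)[:2]))
B=(ray(t,*T(122,46),.015)+ray(t,*T(122,101),.015))/2; print("top back",ray(t,*T(122,46),.015),ray(t,*T(122,101),.015))
bt=tri(t,T(212,67),c,Z(349,87)); print("bolt tri",bt,"top@.058",ray(t,*T(212,67),.058))
f=ray(t,*T(212,67),.058)
p=(tip-back)[:2]; p/=np.linalg.norm(p)
print("dir",p,"d scene tip",(tip[:2]-f[:2])@p,"d via scene back",120-1000*((f[:2]-back[:2])@p),"d via top back",120-1000*((f[:2]-B[:2])@p))
for u in (345,351): print("scene foot",ray(c,*Z(u,202),.007), (tip[:2]-ray(c,*Z(u,202),.007)[:2])@p)
n=np.array([-p[1],p[0]]); print("lateral",(f[:2]-B[:2])@n)
# same-camera bolts, plane level check
for n,q in (("short",(212,67)),("c",(224,530-250)),("a",(595,298-250)),("b",(611,510-250))): print(n,ray(t,*T(*q),.058))
E
```

```text
scene tip [ 0.5916 -0.1105  0.    ] [ 0.5544 -0.1144  0.0015] back [0.5841 0.0086 0.015 ] [0.5427 0.0052 0.015 ]
len 0.11974583143946672
top back [0.5808 0.0075 0.015 ] [0.5409 0.0066 0.015 ]
bolt tri [ 0.5625 -0.0574  0.0505] top@.058 [ 0.5614 -0.0567  0.058 ]
dir [ 0.08   -0.9968] d scene tip 0.05652027969394074 d via scene back 56.77444825447401 d via top back 56.39549457471305
scene foot [ 0.572 -0.058  0.007] 0.05436419077159454
scene foot [ 0.5715 -0.056   0.007 ] 0.05640345430677794
lateral -0.004581025038444868
short [ 0.5614 -0.0567  0.058 ]
c [ 0.4137 -0.0675  0.058 ]
a [ 0.5799 -0.3237  0.058 ]
b [ 0.4325 -0.3344  0.058 ]
```

```bash
python3 -c "
from rig import *
print(finish_job(), observe()['time_s'])"
```

```text
the job is handed in; nothing more can be done
the job is handed in; nothing more can be done
```

I pushed the grey wedge thin end first under the short foot with closed fingertips, backed the arm clear and handed the job in at about 13 s. By my measurements it should pass, but I couldn't read the load on the wedge directly.

**Last checks, after backing off:**
- **Wedge position:** the foot centre is about 56 mm from the thin end, and four estimates from two cameras gave 54–57 mm. The window is 47–62 mm. The foot sits about 5 mm off the wedge's centre line.
- **Mixer:** it shifted about 2–3 mm, and the final wedge length came out at 119.7 mm against 120.
- **Level:** foot b stopped sinking at about 47 mm and the push stiffened there, as the task says it should at level. Feet a and b showed no sign of lifting.
- **Bystanders:** I saw no contact with anything else, but I didn't re-measure the rack, tip box or bottle.

**What disagreed or couldn't be confirmed:**
- **Fingertips:** the text puts them 14 mm ahead of the TCP. Feeling for the bench showed them about 11 mm behind it. My first approach passed over the wedge without touching it, so I worked from the measured value.
- **Load on the wedge:** the force reading stayed near noise even when pressing on the bench, peaking at about 2.7 N. That the wedge carries over 4.5 N is inferred from its position and the stiffening.
- **Tracking:** near the foot, bolt tracking was poor while the gripper hid the view, so I used only the clear pictures for the final numbers.

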